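Put the rinsed brush beaker mouth down on the keyed drying peg

ROBOT

A 7-joint arm with a two-finger parallel gripper is mounted at the origin on the work surface. World frame = base frame: x ahead of the robot, y to its left, z up, the work surface at z = 0. Lengths are in m, angles in rad, forces in N, time in s.
With the tool pointing down it reaches from about 0.35 to 0.9 m from the base axis. Payload 7.2 kg.
Tool frame: the origin (TCP) lies midway between the tips of the shut fingers; the grasp point (between the pads) lies 19 mm behind it; z points along the fingers, y is the line along which they close (so a half turn about z gives the same grasp; the last joint's range is limited). The gripper opens to 88 mm and grips with 3 to 60 N. Pads are 20 mm wide; open, the fingers measure 115 mm over their backs; the gripper's body (75 mm by 178 mm) begins 61 mm behind the grasp point.
Start: joints at [1.184, 0.411, -0.013, 1.596, 0.006, 1.134, -0.082], TCP at [0.196, -0.594, 0.223] pointing down, gripper open.
Joint ranges: [-2.95, 2.95], [-0.29, 1.99], [-1.47, 1.44], [0.14, 2.54], [-1.03, 4.17], [0.13, 1.85], [-2.86, 2.86]. Speed limits (rad/s): [2.39, 2.39, 3.01, 3.01, 3.14, 3.14, 3.14].

INTERFACE

Orientations are given as a unit quaternion [x, y, z, w].
In Python, from workcell import ctrl gives the robot as it stands.
- The arm moves only by the shell command python3 -m inch 'ROWS' [FORCE]. ROWS is JSON, a list of rows, each a list of 3 entries, a list of its own where there are three numbers: the shift along the tool's x, y, z in cm, then the turn about the tool's z in units of 5 degrees (1.0 is 5 degrees), then the finger opening in cm, from 0 to 8.78. A call has 1 to 10 rows; each row is the pose to reach, as a shift and turn from the pose commanded when the call began, along the tool's axes at that moment; what a row does not reach only later rows make up. A row lasts 1/12 s, in which the tool goes at most 41.7 mm and 7.16 degrees, less where a joint would pass 70% of its speed; a pose out of reach is approached as far as the arm can. A call with a gripper value outside its range is refused whole. The fingers move at their own pace and stop on an object; FORCE is the grip in N (left out, the last holds). Time passes only in rows, so rows that repeat a pose let the fingers close. It gives the time, the measured TCP pose, the force, the opening and the grip force at its end, in the units of the state.
- ctrl.get_state(): the state, without advancing time (a new reading comes with each control period).
- ctrl.get_image(name): name is "scene" or "top" or "wrist"; returns a dict with "pixels" (384x512x3 uint8, red, green, blue), "z_map" (384x512 float32, m along the optical axis (not along the pixel's ray), 0 where there is no reading), "K" (3x3 intrinsics, pixels), "R" (3x3) and "t" (3): a world point X has camera coordinates R X + t; the wrist camera has in their place "tool_from_camera" (4x4, takes a point from camera to tool coordinates, whose origin is the TCP and whose axes are the flange's). Camera axes: x right, y down, z forward; pixel columns grow to the right and rows downward; lengths in m; the calibration is good to about 2 mm. The wrist camera is an equidistant fisheye: a pixel r from the principal point sees the ray r / f radians off the axis. A picture is of the moment at which its call begins: read the wrist's pose just before it.
- ctrl.job_done(): hands the job in; it is judged then, once.
The state is a dict: "time": time; "joints": joint angles; "joint_vel": joint speeds; "effort": joint torques, N m; "ee_pos": TCP position; "tool_rot": TCP orientation; "contact_force": force on the tool from outside, world axes, zero at the start; "moment": the same for the moment, N m; "grip_width": finger opening in m; "grip_force": force on a finger pad.
Only numpy, scipy, OpenCV 4.12 (cv2) and the standard library are available. Lean on these libraries where they do the work, as an engineer would, in place of code of your own. Each camera call takes 0.05 s, during which the arm holds its last target. There are 200 camera calls.

TASK

Take the rinsed eight-sided metal beaker off its sloping rest, turn it mouth down and put it on the stand's upright drying peg, turned so that the notches in its rim drop over the peg's cross-pin and the rim sits flat on the wooden base. The way the cross-pin points differs each time: see or feel for it, never forcing or dropping the beaker hard onto the stand. Let go of it there and leave the cassette case, resistor block and hemostat where they lie.

Things in the scene. Friction and masses are not known exactly. Their poses are not given: they have to be found in the camera images.
- beaker: plain aluminium eight-sided straight beaker, 120 mm long, 54 mm across flats (58 over corners), walls 4 mm, bore 115 mm deep, 0.17-0.34 kg. Origin: centre of the closed end's outer face; z to the mouth; x, y out through flats. Starts lying on the rest, mouth low (z 25 degrees below level, towards the robot), +x flat on the plank, +y and -y flats upright and free to grip over the closed half
- beaker_mouth (a point): centre of the beaker's open mouth in the rim's plane, 120 mm from its origin; axes as the beaker's. The rim has four notches 13 mm wide and 14 mm deep, in every second flat: those facing 45, 135, 225 and 315 degrees about z from x
- rest: fixed wooden draining rest: base 170 x 100 x 12 mm with a plank 36 mm wide, 135 mm long, falling 25 degrees towards the rest's +x to a 12 mm lip against which the rim leans. Origin: underside of the base, z up. The beaker lies over the rest's x axis, its closed end high (centre 37 mm to -x, 120 mm up)
- stand: fixed drying stand: dark wooden base 120 x 120 x 18 mm with one upright round pale wooden peg at its centre, crossed low down by a level steel pin. Origin: centre of the base's underside, z up. The peg and pin stand turned differently each time: any direction, not given, unrelated to this yaw; too stiff to be turned
- peg_top (a point): centre of the peg's tip, 82 mm above the base's top (axes as the stand's, not the pin's). The peg is 40 mm thick for its lowest 34 mm, then a cone to 26 mm thick at 50 mm, straight to 74 mm, bevelled tip. The cross-pin is 8 mm thick, its top 12 mm above the base, 66 mm end to end, so it sticks out past the beaker's wall on both sides
- stand_seat (a point): centre of the base's top face, on the peg's axis, 18 mm above the table: where the mouth centre belongs. With the notches off the pin the rim stops on it 12 mm above the base; with two opposite notches within about 4 degrees of the pin the beaker sinks until the rim meets the base. The right turn repeats every 90 degrees of the beaker
- cassette_case: bystander: beige plastic cassette case lying flat, 70 x 109 x 17 mm, origin at the centre of its underside
- resistor_block: bystander: cream ceramic resistor block, 24 x 100 x 22 mm, origin at the centre of its underside
- hemostat: bystander: steel locking hemostat lying flat, about 55 x 160 x 6 mm, origin near its pivot on the underside
There are look-alikes about, which are no part of the job. Several things have the shape of the beaker; the one meant has the colours described above.

How it is judged:
By the outcome, as a careful person would: the job done as asked, in the order asked, and still so for the second after the job is handed in, with the robot touching nothing.
It also fails if it takes over 58 s, if anything falls off the work surface, if the arm or the gripper's body presses on something with over 40 N, if the wrist force passes 120 N, or if a joint passes its speed limit or range.

## Working session

There is one attempt and no reset: what is moved stays moved. The work goes in short steps, Python scripts to look and compute and a shell command to move; the robot and the scene stay as the last step left them, time stands still between calls to the robot, and variables do not carry over. Pictures are saved under pics/ and viewed, at most 10 in all, crops included, and the job is handed in when it is done.

```bash
ls; mkdir -p pics; cat > h.py <<'E'
import numpy as np, cv2
from workcell import ctrl
from scipy.spatial.transform import Rotation as Rn
def im(n):
    s=ctrl.get_state(); d=ctrl.get_image(n); d['s']=s; return d
def save(d,f,crop=None,scale=1):
    p=d['pixels'][:,:,::-1]
    if crop: x0,y0,x1,y1=crop; p=p[y0:y1,x0:x1]
    cv2.imwrite(f,cv2.resize(p,None,fx=scale,fy=scale,interpolation=cv2.INTER_CUBIC))
def world(d):
    z=d['z_map'];v,u=np.mgrid[:z.shape[0],:z.shape[1]];K=d['K']
    c=np.stack([(u-K[0,2])/K[0,0]*z,(v-K[1,2])/K[1,1]*z,z],-1)
    return (c-d['t'])@d['R']
E
python3 - <<'E'
from h import *
a=im('scene');b=im('top')
np.savez('a.npz',**{k:v for k,v in a.items() if k!='s'});np.savez('b.npz',**{k:v for k,v in b.items() if k!='s'})
p=np.vstack([a['pixels'],b['pixels']])[:,:,::-1]
cv2.imwrite('pics/1.png',cv2.resize(np.hstack([a['pixels'],b['pixels']])[:,:,::-1],(800,300)))
save(a,'pics/s.png',scale=1.5);save(b,'pics/t.png',scale=1.5)
print(a['s']); print(a['K'],a['R'],a['t'],b['K'],b['R'],b['t'])
E
```

```text
pics
{'time': 0.0, 'joints': array([ 1.18381562,  0.41191624, -0.01275578,  1.59703174,  0.00560612,
        1.13425972, -0.08220438]), 'joint_vel': array([-8.29689317e-04, -2.00373976e-03,  1.22548140e-03, -2.51237410e-04,
        6.35619319e-04,  1.29220831e-03, -3.98797218e-05]), 'effort': array([-5.62092227e-04, -5.87945795e+01,  6.41453695e-01, -2.91071695e+01,
       -5.37358888e-02,  1.83788681e-02,  7.73716647e-05]), 'ee_pos': array([ 0.19571058, -0.59305061,  0.22180368]), 'tool_rot': array([ 9.87318928e-01,  1.58747320e-01, -1.74247412e-04, -7.70222421e-04]), 'contact_force': array([ 0.57453145,  0.61248336, -0.54462077]), 'moment': array([-0.02633383,  0.02367679, -0.04354958]), 'grip_force': 0.0, 'grip_width': 0.08779964962153182}
[[490.38613057   0.         256.37054497]
 [  0.         490.38613057 185.57507743]
 [  0.           0.           1.        ]] [[ 1.50033978e-01  9.88680799e-01  2.86500430e-04]
 [ 8.00821592e-01 -1.21356077e-01 -5.86478883e-01]
 [-5.79805642e-01  8.82211958e-02 -8.09964467e-01]] [-0.14788577 -0.40675726  1.66745764] [[383.45779174   0.         257.3138966 ]
 [  0.         383.45779174 187.66900257]
 [  0.           0.           1.        ]] [[ 0.02809006 -0.99924863 -0.02670428]
 [-0.991002   -0.02434091 -0.13161519]
 [ 0.1308663   0.03016107 -0.99094113]] [0.04934457 0.62605343 1.06875394]
```

View pics/s.png

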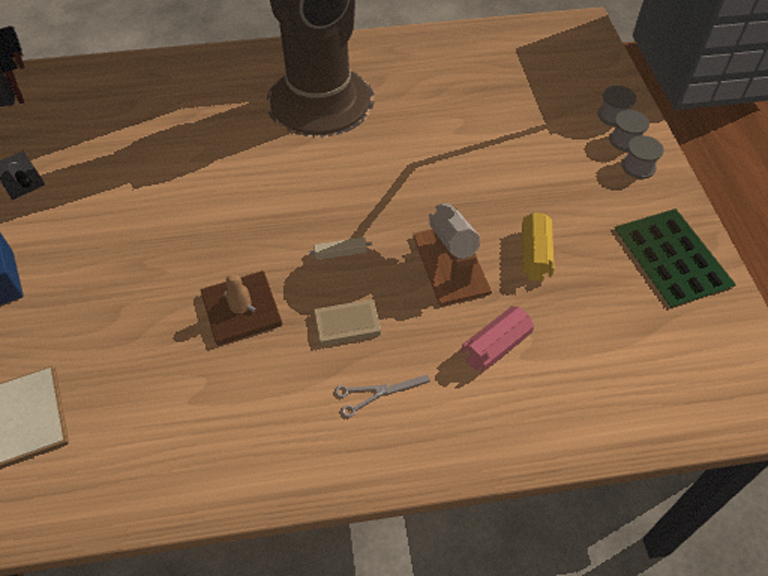

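View pics/t.png

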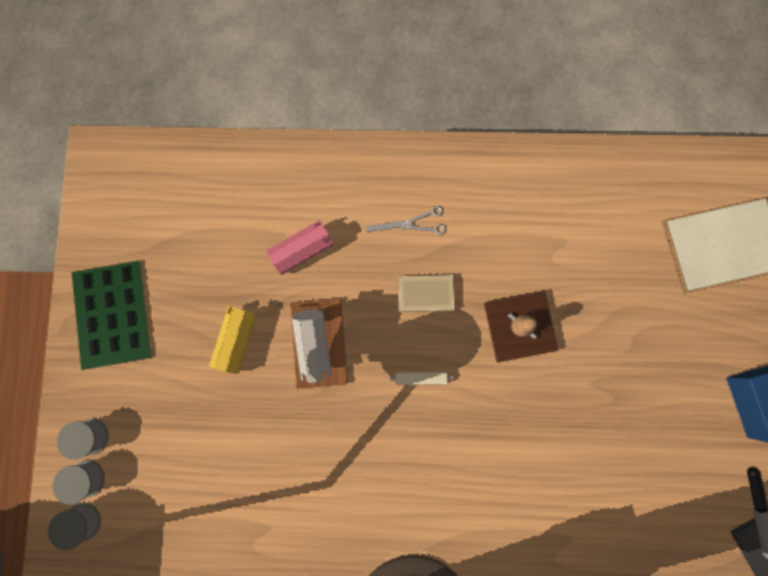

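Top view (768-wide picture): the aluminium beaker is on the rest at (310,345). The look-alikes are a yellow octagon at (233,340), a pink one at (300,247) and grey spools at (82,440), (78,482) and (75,527). I choose the aluminium one on the rest. The stand is at (522,326), and its pin shows from (510,317) to (537,337).

```bash
python3 - <<'E'
from h import *
a=dict(np.load('a.npz'));b=dict(np.load('b.npz'))
for n,d,bb,st in (('scene',a,(270,125,340,210),(125,170,195,235)),('top',b,(185,190,240,265),(315,185,380,250))):
    W=world(d)
    hsv=cv2.cvtColor(d['pixels'],cv2.COLOR_RGB2HSV)
    m=np.zeros(W.shape[:2],bool);x0,y0,x1,y1=bb;m[y0:y1,x0:x1]=1
    q=m&(hsv[...,1]<60)&(W[...,2]>0.05)&(d['z_map']>0)
    P=W[q]; print(n,'beaker',len(P),P.min(0).round(4),P.max(0).round(4))
    # top ridge line: bin along x
    c=P[:,:2].mean(0);U,S,V=np.linalg.svd(P[:,:2]-c);v=V[0];v=v if v[0]<0 else -v
    t=(P[:,:2]-c)@v;w=np.array([-v[1],v[0]]);s=(P[:,:2]-c)@w
    print(' c',c,'dir',np.degrees(np.arctan2(v[1],v[0])))
    for k in np.arange(-.07,.07,.015):
        g=(t>=k)&(t<k+.015)
        if g.sum()>8:
            zz=P[g,2];h=zz>zz.max()-.004
            print('  %.3f n%d zmax %.4f  s %.4f..%.4f  top s mid %.4f (%.4f..%.4f) xy %s'%(k,g.sum(),zz.max(),s[g].min(),s[g].max(),(s[g][h].min()+s[g][h].max())/2,s[g][h].min(),s[g][h].max(),(c+v*(k+.0075)+w*(s[g][h].min()+s[g][h].max())/2).round(4)))
    m[:]=0;x0,y0,x1,y1=st;m[y0:y1,x0:x1]=1
    q=m&(W[...,2]>0.012)&(W[...,2]<.024)
    r=cv2.minAreaRect(W[q][:,:2].astype(np.float32)*1000);print(' stand base',r, np.median(W[q][:,2]))
    q=m&(W[...,2]>.088);print(' tip',W[q].mean(0),W[q].max(0),q.sum())
    q=m&(W[...,2]>.06);r=W[q];print(' peg',r.min(0),r.max(0))
save(b,'pics/c.png',(170,170,390,280),3.6)
E
```

```text
scene beaker 699 [0.4315 0.1653 0.0676] [0.5655 0.231  0.1448]
 c [0.51936434 0.19449983] dir -167.65791453175677
  -0.055 n45 zmax 0.1147  s -0.0255..0.0117  top s mid -0.0125 (-0.0125..-0.0125) xy [0.5631 0.2169]
  -0.040 n223 zmax 0.1446  s -0.0292..0.0250  top s mid -0.0053 (-0.0184..0.0078) xy [0.55   0.2066]
  -0.025 n92 zmax 0.1448  s -0.0249..0.0242  top s mid -0.0043 (-0.0180..0.0093) xy [0.5355 0.2025]
  -0.010 n67 zmax 0.1401  s -0.0297..0.0221  top s mid -0.0058 (-0.0169..0.0053) xy [0.5206 0.2007]
  0.005 n60 zmax 0.1332  s -0.0291..0.0206  top s mid -0.0083 (-0.0183..0.0017) xy [0.5054 0.1999]
  0.020 n56 zmax 0.1248  s -0.0286..0.0190  top s mid -0.0087 (-0.0204..0.0030) xy [0.4906 0.1971]
  0.035 n57 zmax 0.1180  s -0.0342..0.0177  top s mid -0.0074 (-0.0197..0.0049) xy [0.4763 0.1926]
  0.050 n56 zmax 0.1129  s -0.0327..0.0166  top s mid -0.0066 (-0.0130..-0.0002) xy [0.4618 0.1887]
  0.065 n37 zmax 0.1047  s -0.0252..0.0156  top s mid -0.0148 (-0.0238..-0.0059) xy [0.4454 0.1935]
 stand base ((549.097900390625, -195.64939880371094), (124.14639282226562, 120.19497680
[... 823 characters left out ...]
942]
  0.005 n115 zmax 0.1245  s -0.0283..0.0250  top s mid -0.0030 (-0.0133..0.0072) xy [0.4861 0.1956]
  0.020 n114 zmax 0.1163  s -0.0280..0.0250  top s mid -0.0011 (-0.0131..0.0109) xy [0.4714 0.1921]
  0.035 n111 zmax 0.1107  s -0.0281..0.0250  top s mid -0.0006 (-0.0100..0.0089) xy [0.4566 0.1898]
  0.050 n65 zmax 0.1049  s -0.0265..0.0240  top s mid -0.0009 (-0.0114..0.0096) xy [0.4417 0.1885]
 stand base ((548.5443725585938, -198.19911193847656), (120.18907928466797, 120.81383514404297), 12.666536331176758) 0.017749182660575354
 tip [ 0.53411414 -0.14996583  0.3097878 ] [0.56025413 0.03231144 1.14278809] 93
 peg [ 0.47917024 -0.21073735  0.06000085] [0.56530298 0.03231144 1.14278809]
```

View pics/c.png

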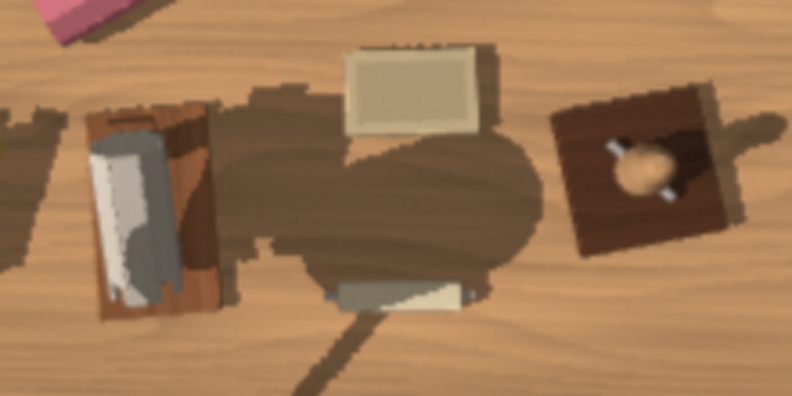

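The crop shows the bare aluminium beaker on the rest, closed end at about (125,140) and notched rim near (145,300). The pin ends are near (612,147) and (672,197). The tool can't be tilted by these moves, so I'll grip near the closed end and let the beaker swing mouth down.

```bash
python3 - <<'E'
from h import *
a=dict(np.load('a.npz'));b=dict(np.load('b.npz'))
def ray(d,u,v,z):
    r=d['R'].T@np.linalg.inv(d['K'])@[u,v,1];o=-d['R'].T@d['t'];return o+r*(z-o[2])/r[2]
p=[ray(b,170+x/3.6-.4,170+y/3.6-.4,.026) for x,y in((612,147),(672,197))]
d=p[1]-p[0];print('pin',p,np.linalg.norm(d),np.degrees(np.arctan2(d[1],d[0])))
# bright grey pixels of pin
for n,D,st in (('s',a,(130,175,195,235)),('t',b,(320,190,378,245))):
    h=cv2.cvtColor(D['pixels'],cv2.COLOR_RGB2HSV);m=np.zeros(h.shape[:2],bool);x0,y0,x1,y1=st;m[y0:y1,x0:x1]=1
    W=world(D);q=m&(h[...,1]<85)&(h[...,2]>90)&(W[...,2]<.05)&(abs(W[...,0]-.549)<.045)&(abs(W[...,1]+.197)<.045)
    v,u=np.nonzero(q);P=np.array([ray(D,x,y,.026) for x,y in zip(u,v)])[:,:2]
    if len(P)>2:
        U,S,V=np.linalg.svd(P-P.mean(0));print(n,len(P),P.mean(0),np.degrees(np.arctan2(V[0,1],V[0,0]))%180,S);print(P.round(3).tolist()[:40])
    bb=(270,125,340,210) if n=='s' else (185,190,240,265)
    m[:]=0;x0,y0,x1,y1=bb;m[y0:y1,x0:x1]=1
    q=m&(abs(W[...,2]-.012)<.005)&(h[...,1]>60)
    r=cv2.minAreaRect(W[q][:,:2].astype(np.float32)*1000);print('rest',r)
    q=m&(h[...,1]<60)&(W[...,2]>0.05);P=W[q]
    # top-most flat plane
    print('closed top edge',P[P[:,2]>.138].mean(0))
    for st2 in [(.08,.16)]:
        pass
for D in (a,b):
    W=world(D);q=(W[...,2]>.075)&(W[...,2]<.11)&(abs(W[...,0]-.549)<.04)&(abs(W[...,1]+.197)<.04);print('peg',W[q].min(0),W[q].max(0))
E
```

```text
pin [array([ 0.56596011, -0.17416395,  0.026     ]), array([ 0.52712727, -0.22193098,  0.026     ])] 0.06156037119238053 -129.10984648587052
s 16 [ 0.55889544 -0.18101266] 47.88040819330629 [0.08208277 0.00765629]
[[0.522, -0.22], [0.525, -0.22], [0.557, -0.181], [0.558, -0.179], [0.561, -0.182], [0.561, -0.179], [0.561, -0.176], [0.562, -0.174], [0.564, -0.179], [0.565, -0.176], [0.565, -0.174], [0.566, -0.171], [0.566, -0.169], [0.568, -0.174], [0.569, -0.171], [0.572, -0.171]]
rest ((460.26043701171875, 211.8899383544922), (261.2210998535156, 159.8884735107422), 12.559830665588379)
closed top edge [0.5752002  0.19024424 0.18791272]
t 29 [ 0.54991191 -0.19420214] 49.68426019687706 [0.14502771 0.01300169]
[[0.57, -0.172], [0.57, -0.175], [0.567, -0.17], [0.567, -0.172], [0.567, -0.175], [0.567, -0.178], [0.564, -0.172], [0.564, -0.175], [0.564, -0.178], [0.564, -0.181], [0.565, -0.184], [0.561, -0.175], [0.562, -0.178], [0.562, -0.181], [0.562, -0.184], [0.559, -0.178], [0.559, -0.181], [0.534, -0.215], [0.534, -0.218], [0.531, -0.213], [0.531, -0.215], [0.531, -0.218], [0.531, -0.221], [0.528, -0.215], [0.528, -0.218], [0.528, -0.221], [0.528, -0.224], [0.525, -0.218], [0.525, -0.221]]
rest ((510.2680969238281, 186.2271728515625), (177.19996643066406, 122.10145568847656), 6.661396026611328)
closed top edge [0.53457133 0.19630078 0.16798885]
peg [ 0.53945668 -0.20844957  0.07558967] [ 0.56148955 -0.1835995   0.10170928]
peg [ 0.53578604 -0.20907414  0.07728319] [ 0.56025413 -0.18468228  0.10232761]
```

```bash
python3 -m inch '[[[28.6,-32.3,0],1.2,8.7],[[28.6,-32.3,0],1.2,8.7],[[28.6,-32.3,0],1.2,8.7],[[28.6,-32.3,0],1.2,8.7],[[28.6,-32.3,0],1.2,8.7],[[28.6,-32.3,0],1.2,8.7],[[28.6,-32.3,0],1.2,8.7],[[28.6,-32.3,0],1.2,8.7],[[28.6,-32.3,0],1.2,8.7],[[28.6,-32.3,0],1.2,8.7]]'; cat >> h.py <<'E'
def to(x,y,z,tx=None):
    "rows from the measured pose to a TCP goal and a tool-x heading (deg)"
    s=ctrl.get_state();R=Rn.from_quat(s['tool_rot']).as_matrix();h=np.degrees(np.arctan2(R[1,0],R[0,0]))
    print('t %.2f pos'%s['time'],s['ee_pos'].round(4),'hd %.2f'%h,'shift cm',(R.T@(np.array([x,y,z])-s['ee_pos'])*100).round(2),'turn',None if tx is None else round((h-tx)/5,2),'F',s['contact_force'].round(1),'w',round(s['grip_width'],4),round(s['grip_force'],1),'tilt',R[:,2].round(3))
E
python3 -c "
from h import *
to(.537,.2,.21,6.4)"
```

```text
time: 0.93
ee_pos: [0.3605, -0.2087, 0.2226]
tool_rot: [0.994, 0.107, -0.0, 0.0]
contact_force: [1.0, -0.9, 0.4]
grip_width: 0.087
grip_force: 0.0
t 0.93 pos [ 0.3605 -0.2087  0.2226] hd 12.26 shift cm [ 25.92 -36.19   1.25] turn 1.17 F [ 1.  -0.9  0.4] w 0.087 0.0 tilt [ 0. -0. -1.]
```

```bash
python3 -m inch '[[[25.9,-36.2,1],1.2,8.7],[[25.9,-36.2,1],1.2,8.7],[[25.9,-36.2,1],1.2,8.7],[[25.9,-36.2,1],1.2,8.7],[[25.9,-36.2,1],1.2,8.7],[[25.9,-36.2,1],1.2,8.7],[[25.9,-36.2,1],1.2,8.7],[[25.9,-36.2,1],1.2,8.7],[[25.9,-36.2,1],1.2,8.7],[[25.9,-36.2,1],1.2,8.7]]' >/dev/null; python3 -m inch '[[[1,0,0],0,8.7],[[1,0,0],0,8.7],[[1,0,0],0,8.7]]'>/dev/null; cat >> h.py <<'E'
def wworld(d):
    z=d['z_map'];v,u=np.mgrid[:z.shape[0],:z.shape[1]];K=d['K']
    x=(u-K[0,2]);y=(v-K[1,2]);r=np.hypot(x,y)+1e-9;th=r/K[0,0]
    c=np.stack([np.tan(th)*x/r*z,np.tan(th)*y/r*z,z],-1);T=d['tool_from_camera'];p=c@T[:3,:3].T+T[:3,3]
    return p@Rn.from_quat(d['s']['tool_rot']).as_matrix().T+d['s']['ee_pos']
E
python3 - <<'E'
from h import *
to(.537,.2,.21,6.4)
d=im('wrist');W=wworld(d);save(d,'pics/w1.png',scale=1.5)
print(d['K'],d['tool_from_camera'])
h=cv2.cvtColor(d['pixels'],cv2.COLOR_RGB2HSV)
q=(h[...,1]<60)&(W[...,2]>.06)&(W[...,2]<.15)&(abs(W[...,0]-.5)<.09)&(abs(W[...,1]-.197)<.045)&(d['z_map']>0)
P=W[q];print(len(P),P.min(0),P.max(0))
for x in np.arange(.43,.57,.015):
    g=P[(P[:,0]>=x)&(P[:,0]<x+.015)]
    if len(g)>5: print(round(x,3),len(g),'y',g[:,1].min().round(4),g[:,1].max().round(4),((g[:,1].min()+g[:,1].max())/2).round(4),'zmax',g[:,2].max().round(4))
E
```

```text
t 2.02 pos [0.533  0.168  0.2125] hd 6.28 shift cm [ 0.75 -3.14  0.25] turn -0.02 F [-0.3 -1.  -0.1] w 0.0868 0.0 tilt [-0.002 -0.001 -1.   ]
[[297.31863964   0.         249.83613073]
 [  0.         297.31863964 196.81270338]
 [  0.           0.           1.        ]] [[ 2.00130779e-04 -9.53966117e-01 -2.99914333e-01  8.43521580e-02]
 [ 9.99999824e-01  3.58658817e-04 -4.73527272e-04 -1.02245485e-03]
 [ 5.59295893e-04 -2.99914185e-01  9.53966021e-01 -1.62291027e-01]
 [ 0.00000000e+00  0.00000000e+00  0.00000000e+00  1.00000000e+00]]
5895 [0.43367095 0.16732408 0.08018808] [0.56495137 0.23178698 0.14597177]
0.43 143 y 0.1787 0.2185 0.1986 zmax 0.1002
0.445 358 y 0.1673 0.2201 0.1937 zmax 0.1083
0.46 449 y 0.1686 0.2225 0.1955 zmax 0.114
0.475 522 y 0.17 0.2241 0.1971 zmax 0.1214
0.49 616 y 0.1715 0.226 0.1987 zmax 0.1284
0.505 691 y 0.1731 0.2281 0.2006 zmax 0.1358
0.52 785 y 0.175 0.2291 0.2021 zmax 0.1432
0.535 1213 y 0.1766 0.2315 0.204 zmax 0.146
0.55 1118 y 0.1786 0.2318 0.2052 zmax 0.1342
```

View pics/w1.png

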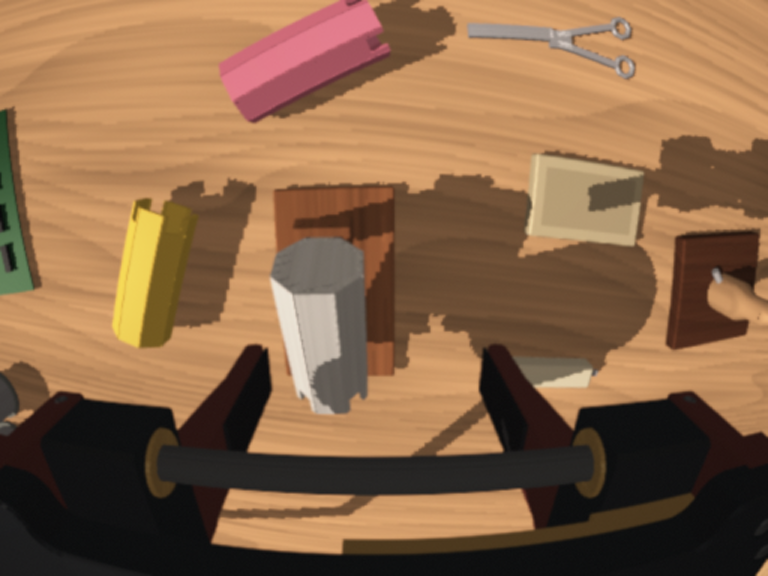

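The wrist view shows the aluminium beaker under the fingers, closed end at (318,262) and notched rim near (335,405). Yellow and pink look-alikes lie beside it. The centreline gives a grasp at (0.537, 0.2025) with heading 6.25°.

```bash
python3 -m inch '[[[0,0,0],0,8.7],[[0,0,0],0,8.7],[[0,0,0],0,8.7]]'; python3 -c "
from h import *
to(.537,.2025,.0935,6.25)"
```

```text
time: 2.32
ee_pos: [0.5332, 0.1672, 0.2137]
tool_rot: [0.999, 0.054, 0.0, 0.0]
contact_force: [-0.4, 0.3, -0.2]
grip_width: 0.0874
grip_force: 0.0
t 2.32 pos [0.5332 0.1672 0.2137] hd 6.17 shift cm [ 0.75 -3.47 12.02] turn -0.02 F [-0.4  0.3 -0.2] w 0.0874 0.0 tilt [ 0.    -0.001 -1.   ]
```

```bash
python3 -m inch '[[[0.75,-3.5,0],0,8.7],[[0.75,-3.5,0],0,8.7],[[0.75,-3.5,4],0,8.7],[[0.75,-3.5,7],0,8.7],[[0.75,-3.5,9],0,8.7],[[0.75,-3.5,11],0,8.7],[[0.75,-3.5,12],0,8.7],[[0.75,-3.5,12],0,8.7],[[0.75,-3.5,12],0,8.7]]'; python3 - <<'E'
from h import *
to(.537,.2025,.0935,6.25)
d=im('wrist');save(d,'pics/w2.png',scale=1)
E
```

```text
time: 3.07
ee_pos: [0.537, 0.2041, 0.0938]
tool_rot: [0.999, 0.055, -0.0, -0.0]
contact_force: [-0.4, 0.1, 0.3]
grip_width: 0.087
grip_force: 0.0
t 3.07 pos [0.537  0.2041 0.0938] hd 6.26 shift cm [-0.02  0.16  0.03] turn 0.0 F [-0.4  0.1  0.3] w 0.087 0.0 tilt [-0.  0. -1.]
```

View pics/w2.png

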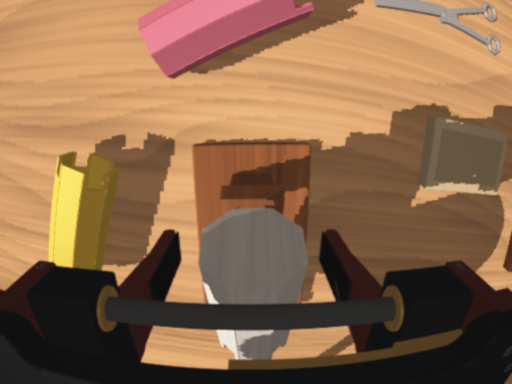

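The beaker (columns 200–307) sits centred between the open fingers (180–320). Now closing lightly and lifting so it can pivot.

```bash
python3 -m inch '[[[0,0,0],0,5],[[0,0,0],0,5],[[0,0,0],0,5],[[0,0,0],0,5],[[0,0,0],0,5],[[0,0,0],0,5],[[0,0,0],0,5],[[0,0,0],0,5]]' 6; python3 -m inch '[[[0,0,-1],0,5],[[0,0,-2],0,5],[[0,0,-3],0,5],[[0,0,-4],0,5],[[0,0,-5],0,5],[[0,0,-6],0,5],[[0,0,-6],0,5],[[0,0,-6],0,5],[[0,0,-6],0,5]]' 6; python3 - <<'E'
from h import *
d=im('scene');save(d,'pics/s2.png',(230,80,390,200),3)
E
```

```text
time: 3.78
ee_pos: [0.5372, 0.2039, 0.0937]
tool_rot: [0.999, 0.055, 0.0, 0.0]
contact_force: [-1.0, -0.8, 4.3]
grip_width: 0.054
grip_force: 6.0
time: 4.53
ee_pos: [0.5368, 0.2039, 0.1532]
tool_rot: [0.999, 0.055, -0.0, 0.0]
contact_force: [0.5, -0.5, -3.1]
grip_width: 0.0539
grip_force: 6.0
```

View pics/s2.png

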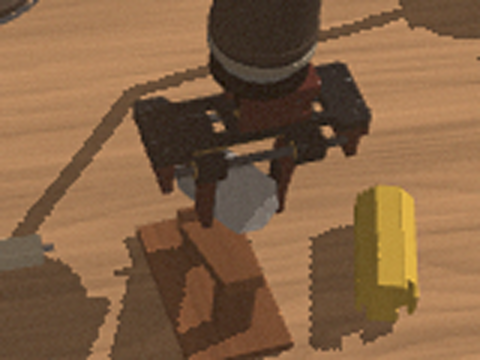

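The beaker is lifted at about (235,195) in the crop, clear of the rest. Next I measure its tilt from the closed face in wrist depth.

```bash
cat >> h.py <<'E'
def tilt():
    d=im('wrist');W=wworld(d);s=d['s'];R=Rn.from_quat(s['tool_rot']).as_matrix()
    L=(W-s['ee_pos'])@R; L[...,2]+=.019   # tool axes, origin at grasp point
    h=cv2.cvtColor(d['pixels'],cv2.COLOR_RGB2HSV)
    q=(h[...,1]<60)&(abs(L[...,1])<.022)&(abs(L[...,0])<.14)&(abs(L[...,2])<.14)&(d['z_map']>0)
    q[300:]=False
    P=L[q];best=None;rng=np.random.default_rng(0)
    for _ in range(300):
        a=P[rng.choice(len(P),3,False)];n=np.cross(a[1]-a[0],a[2]-a[0])
        if np.linalg.norm(n)<1e-7: continue
        n/=np.linalg.norm(n);k=abs((P-a[0])@n)<.0012
        if best is None or k.sum()>best.sum(): best=k
    Q=P[best];c=Q.mean(0);n=np.linalg.svd(Q-c)[2][2]
    n=n if n[2]<0 else -n
    print('N',len(P),len(Q),'face c mm',(c*1000).round(1),'min',(Q.min(0)*1000).round(1),'max',(Q.max(0)*1000).round(1),'normal',n.round(3),'elev from up toward tool x: %.1f deg'%np.degrees(np.arctan2(n[0],-n[2])))
    return d
E
python3 -c "
from h import *
tilt();to(.40,.12,.16,4.5)"
```

```text
N 7586 6942 face c mm [ 13.7  -0.3 -11. ] min [ -1.1 -22.  -32.4] max [30.4 22.  13.8] normal [ 0.817  0.003 -0.577] elev from up toward tool x: 54.8 deg
t 4.63 pos [0.5366 0.2039 0.1528] hd 6.27 shift cm [-14.49   6.84  -0.71] turn 0.35 F [ 0.3  0.1 -2. ] w 0.0541 6.0 tilt [-0.001 -0.    -1.   ]
```

```bash
python3 -m inch '[[[0,0,-3],0,5],[[-3,1.4,-4],0,5],[[-6,2.8,-4],0,5],[[-9,4.2,-4],0,5],[[-12,5.6,-4],0.3,5],[[-14.5,6.8,-4],0.3,5],[[-14.5,6.8,-4],0.3,5],[[-14.5,6.8,-4],0.3,5]]' 5|head -2;python3 -c "
from h import *
tilt();to(.40,.12,.19,4.5)"; python3 -m inch '[[[0,0,0],0,5],[[0,0,0],0,5],[[0,0,0],0,5],[[0,0,0],0,5]]' 4|tail -4;python3 -c "
from h import *
tilt();to(.40,.12,.19,4.5)"
```

```text
time: 5.3
ee_pos: [0.3995, 0.1197, 0.1934]
N 8409 6338 face c mm [  9.8  -0.2 -11.4] min [-14.2 -22.  -15.9] max [32.8 22.  -6.9] normal [ 0.134  0.005 -0.991] elev from up toward tool x: 7.7 deg
t 5.35 pos [0.4006 0.1206 0.1936] hd 4.74 shift cm [-0.06  0.05  0.36] turn 0.05 F [ 0.5  0.8 -2.1] w 0.0539 5.0 tilt [ 0.001 -0.    -1.   ]
tool_rot: [0.999, 0.042, -0.0, -0.0]
contact_force: [0.6, -0.0, -2.1]
grip_width: 0.054
grip_force: 4.0
N 8406 6313 face c mm [  9.5  -0.3 -11.4] min [-14.1 -22.  -15.6] max [32.7 22.  -7.4] normal [ 0.131  0.    -0.991] elev from up toward tool x: 7.5 deg
t 5.73 pos [0.4004 0.121  0.1932] hd 4.80 shift cm [-0.05  0.1   0.32] turn 0.06 F [ 0.4 -0.3 -2.2] w 0.054 4.0 tilt [-0.001  0.    -1.   ]
```

Now near vertical, with 7.5° of tilt because the grip is about 4 mm off axis. I'll set it mouth down on clear table to straighten it, then regrip squarely.

```bash
python3 -m inch '[[[0,0,3],0,5],[[0,0,6],0,5],[[0,0,8],0,5],[[0,0,9],0,5],[[0,0,9.5],0,5],[[0,0,9.8],0,5],[[0,0,9.8],0,5],[[0,0,9.8],0,5]]' 5|tail -5;python3 -c "
from h import *
tilt();to(.40,.12,.09,4.5)"
```

```text
ee_pos: [0.401, 0.121, 0.0962]
tool_rot: [0.999, 0.042, 0.001, -0.0]
contact_force: [-0.7, -0.7, -1.1]
grip_width: 0.0538
grip_force: 5.0
N 8375 6355 face c mm [  9.5  -0.4 -11.3] min [-14.2 -22.  -15.7] max [32.8 22.  -6.6] normal [ 0.142  0.003 -0.99 ] elev from up toward tool x: 8.2 deg
t 6.45 pos [0.401  0.1209 0.0963] hd 4.76 shift cm [-0.11  0.08  0.63] turn 0.05 F [ 1.2  0.5 -2.1] w 0.0537 5.0 tilt [ 0.002  0.    -1.   ]
```

```bash
python3 -m inch '[[[0,0,0.3],0,5],[[0,0,0.5],0,5],[[0,0,0.6],0,5],[[0,0,0.7],0,5],[[0,0,0.7],0,5]]' 5|tail -3;python3 -c "
from h import *
tilt();to(.40,.12,.09,4.5)";python3 -m inch '[[[0,0,0.1],0,5],[[0,0,0.2],0,5],[[0,0,0.3],0,5],[[0,0,0.3],0,5]]' 5|tail -3;python3 -c "
from h import *
tilt();to(.40,.12,.09,4.5)"
```

```text
contact_force: [-0.6, 0.2, 4.6]
grip_width: 0.0536
grip_force: 5.0
N 8404 6172 face c mm [  9.5  -0.3 -13.7] min [-12.7 -22.  -17.4] max [31.6 22.  -9.7] normal [ 0.128  0.001 -0.992] elev from up toward tool x: 7.4 deg
t 6.92 pos [0.4009 0.1208 0.089 ] hd 4.76 shift cm [-0.1   0.07 -0.1 ] turn 0.05 F [-1.1 -1.   5. ] w 0.0539 5.0 tilt [ 0.002  0.    -1.   ]
contact_force: [-1.2, -0.4, 4.7]
grip_width: 0.0541
grip_force: 5.0
N 8382 5841 face c mm [  9.6  -0.2 -16.6] min [-10.9 -22.  -20. ] max [ 30.3  22.  -13. ] normal [ 0.114 -0.003 -0.993] elev from up toward tool x: 6.6 deg
t 7.30 pos [0.4009 0.1208 0.0859] hd 4.76 shift cm [-0.09  0.07 -0.41] turn 0.05 F [ 0.3 -0.1  4.6] w 0.0542 5.0 tilt [ 0.001  0.    -1.   ]
```

```bash
python3 -m inch '[[[-0.4,0,0],0,5],[[-0.8,0,0],0,5],[[-1.1,0,0],0,5],[[-1.2,0,0],0,5],[[-1.2,0,0],0,5]]' 5|tail -3;python3 -c "
from h import *
tilt();to(.40,.12,.09,4.5)"
```

```text
contact_force: [-0.5, -0.7, -2.6]
grip_width: 0.0545
grip_force: 5.0
N 8903 5775 face c mm [  9.1  -0.3 -16.9] min [-11.8 -22.  -19. ] max [ 29.8  22.  -14.7] normal [ 0.053  0.    -0.999] elev from up toward tool x: 3.0 deg
t 7.77 pos [0.3878 0.1195 0.0853] hd 4.77 shift cm [ 1.22  0.05 -0.48] turn 0.05 F [ 0.4  0.5 -2.6] w 0.0537 5.0 tilt [-0.001 -0.    -1.   ]
```

```bash
python3 -m inch '[[[-0.2,0,0.2],0,5],[[-0.4,0,0.4],0,5],[[-0.4,0,0.5],0,5],[[-0.4,0,0.5],0,5]]' 5|tail -3;python3 -m inch '[[[0,0,0],0,6],[[0,0,0],0,6.5],[[0,0,0],0,7.5],[[0,0,0],0,8],[[0,0,0],0,8.7],[[0,0,0],0,8.7]]' 5|tail -3;python3 -c "
from h import *
tilt();to(.40,.12,.09,4.5)"
```

```text
contact_force: [-0.3, -1.5, 2.4]
grip_width: 0.0537
grip_force: 5.0
contact_force: [0.1, -0.4, -0.2]
grip_width: 0.0859
grip_force: 0.0
N 9099 5055 face c mm [  8.8  -0.3 -20.9] min [ -9.4 -22.  -22.2] max [ 26.9  22.  -19.6] normal [-0.001  0.    -1.   ] elev from up toward tool x: -0.0 deg
t 8.65 pos [0.3843 0.1193 0.0804] hd 4.76 shift cm [ 1.57  0.06 -0.96] turn 0.05 F [-1.3 -0.1 -0.6] w 0.0869 0.0 tilt [-0. -0. -1.]
```

It stands flat and centred, with its closed face 21 mm above the grasp point. Firm regrip, lift, and move near the stand.

```bash
python3 -m inch '[[[0,0,0],0,5],[[0,0,0],0,5],[[0,0,0],0,5],[[0,0,0],0,5],[[0,0,0],0,5],[[0,0,-2],0,5],[[0,0,-5],0,5],[[0,0,-8],0,5],[[0,0,-12],0,5],[[0,0,-12.5],0,5]]' 25|tail -3;python3 -c "
from h import *
to(.46,-.10,.21,4.6)"
```

```text
contact_force: [1.2, -0.0, -2.0]
grip_width: 0.0541
grip_force: 25.0
t 9.48 pos [0.3866 0.1206 0.2105] hd 4.79 shift cm [ 5.48 22.6   0.06] turn 0.04 F [ 1.2 -0.  -2. ] w 0.0541 25.0 tilt [ 0.007  0.002 -1.   ]
```

```bash
python3 -m inch '[[[1,4,0],0,5],[[2,8,0],0,5],[[3,12,0],0,5],[[4,16,0],0,5],[[5,19,0],0,5],[[5.5,21.5,0],0,5],[[5.5,22.6,0],0,5],[[5.5,22.6,0],0,5],[[5.5,22.6,0],0,5]]' |tail -3;python3 - <<'E'
from h import *
d=tilt();to(.549,-.197,.205,4.6)
W=wworld(d);h=cv2.cvtColor(d['pixels'],cv2.COLOR_RGB2HSV)
n=(abs(W[...,0]-.549)<.05)&(abs(W[...,1]+.197)<.05)&(d['z_map']>0)
q=n&(W[...,2]>.07)&(W[...,2]<.11);print('peg',q.sum(),W[q].min(0),W[q].max(0))
q=n&(h[...,1]<85)&(h[...,2]>90)&(W[...,2]<.04)&(W[...,2]>.02);P=W[q];print('pin',len(P),P.min(0),P.max(0))
if len(P)>3: V=np.linalg.svd(P[:,:2]-P[:,:2].mean(0))[2][0];print(P.mean(0),np.degrees(np.arctan2(V[1],V[0]))%180)
q=(abs(W[...,2]-.018)<.005)&(abs(W[...,0]-.549)<.1)&(abs(W[...,1]+.197)<.1)
r=cv2.minAreaRect(W[q][:,:2].astype(np.float32)*1000);print('base',r)
save(d,'pics/w3.png',scale=1.5)
E
```

```text
contact_force: [-0.7, 1.1, -2.3]
grip_width: 0.0538
grip_force: 25.0
N 9163 5477 face c mm [  7.   -0.2 -14.5] min [-14.3 -22.  -16. ] max [ 28.4  22.  -13.1] normal [-0.007  0.002 -1.   ] elev from up toward tool x: -0.4 deg
t 10.28 pos [ 0.4573 -0.0999  0.2049] hd 4.82 shift cm [ 8.32 10.45 -0.03] turn 0.04 F [-0.5  0.2 -2.6] w 0.0535 25.0 tilt [-0.001  0.001 -1.   ]
peg 674 [ 0.53664961 -0.20762416  0.07072351] [ 0.56226561 -0.18191086  0.10199061]
pin 101 [ 0.52858722 -0.21948391  0.02323403] [ 0.57293566 -0.16800631  0.03173897]
[ 0.55918916 -0.18288754  0.02919802] 49.83747636759287
base ((549.3756713867188, -195.03868103027344), (120.69628143310547, 120.7325210571289), 12.60531234741211)
```

View pics/w3.png

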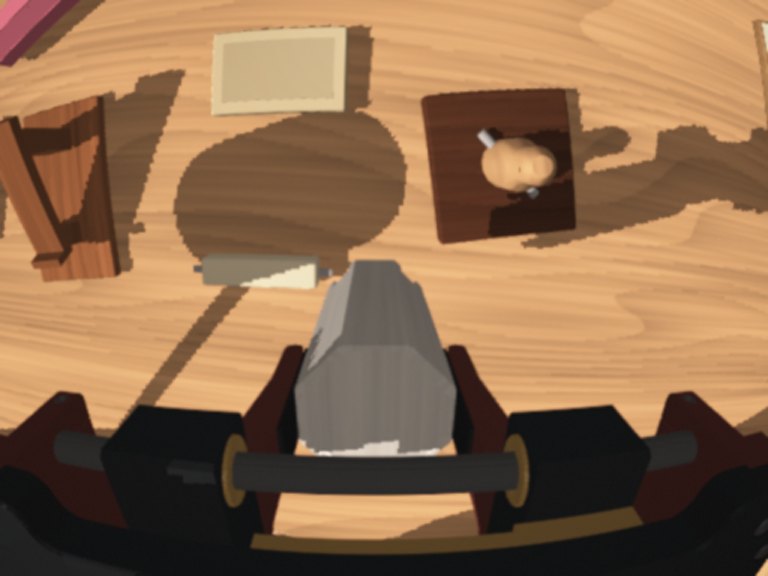

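The stand and pin are clear: pin ends at (485,138) and (532,193), peg tip at (537,165). The beaker hangs upright. The pin bears 49.8°, so the notches at heading + 45° = 49.8° already fit. I'll move over the peg.

```bash
python3 -m inch '[[[2,2.5,0],0,5],[[4,5,0],0,5],[[6,7.5,0],0,5],[[7.5,9.3,0],0,5],[[8.2,10.3,0],0,5],[[8.2,10.3,0],0,5],[[8.2,10.3,0],0,5],[[8.2,10.3,0],0,5],[[8.2,10.3,0],0,5]]' 35|tail -3;python3 -c "
from h import *
tilt();to(.5480,-.196,.1047,4.7)"
```

```text
contact_force: [-0.4, -0.1, -3.7]
grip_width: 0.0538
grip_force: 35.0
N 9186 5497 face c mm [  7.2  -0.3 -14.4] min [-14.5 -22.  -15.7] max [ 28.3  22.  -13. ] normal [-0.006  0.002 -1.   ] elev from up toward tool x: -0.4 deg
t 11.08 pos [ 0.5478 -0.1957  0.2057] hd 4.87 shift cm [ 0.02  0.03 10.1 ] turn 0.03 F [ 0.5 -0.8 -1.8] w 0.0542 35.0 tilt [ 0.  0. -1.]
```

```bash
python3 -m inch '[[[0,0,1],0,5],[[0,0,2],0,5],[[0,0,3],0,5],[[0,0,4],0,5],[[0,0,5],0,5],[[0,0,6],0,5],[[0,0,7],0,5],[[0,0,7.6],0,5],[[0,0,8],0,5],[[0,0,8],0,5]]' |tail -3;python3 -c "
from h import *
to(.5480,-.196,.1047,4.7)"; python3 -m inch '[[[0,0,0.3],0,5],[[0,0,0.6],0,5],[[0,0,0.8],0,5],[[0,0,1.0],0,5],[[0,0,1.2],0,5],[[0,0,1.2],0,5]]' |tail -3;python3 -c "
from h import *
to(.5480,-.196,.1047,4.7)"
```

```text
contact_force: [-0.9, -0.6, -2.1]
grip_width: 0.0538
grip_force: 35.0
t 11.92 pos [ 0.5477 -0.197   0.1243] hd 4.77 shift cm [ 0.04 -0.1   1.96] turn 0.01 F [-0.9 -0.6 -2.1] w 0.0538 35.0 tilt [-0.001  0.001 -1.   ]
contact_force: [0.2, 0.6, -2.8]
grip_width: 0.0537
grip_force: 35.0
t 12.42 pos [ 0.548  -0.1971  0.1131] hd 4.77 shift cm [ 0.01 -0.11  0.84] turn 0.01 F [ 0.2  0.6 -2.8] w 0.0537 35.0 tilt [-0.  0. -1.]
```

```bash
python3 -m inch '[[[0,0,0.2],0,5],[[0,0,0.4],0,5],[[0,0,0.6],0,5],[[0,0,0.7],0,5],[[0,0,0.7],0,5]]' |tail -3;python3 -c "
from h import *
tilt();to(.5480,-.196,.1047,4.7)"; python3 -m inch '[[[0,0,0.1],0,5],[[0,0,0.15],0,5],[[0,0,0.2],0,5]]' |tail -3;python3 -c "
from h import *
tilt();to(.5480,-.196,.1047,4.7)"
```

```text
contact_force: [0.4, -0.4, -2.2]
grip_width: 0.0538
grip_force: 35.0
N 9291 5478 face c mm [  7.2  -0.4 -14.4] min [-14.6 -22.  -15.8] max [ 28.2  22.  -12.9] normal [-0.006  0.003 -1.   ] elev from up toward tool x: -0.3 deg
t 12.88 pos [ 0.5481 -0.1971  0.1062] hd 4.77 shift cm [ 0.   -0.11  0.15] turn 0.01 F [-0.7 -1.2 -2.2] w 0.0536 35.0 tilt [-0.  0. -1.]
contact_force: [-1.2, 0.8, 6.3]
grip_width: 0.0537
grip_force: 35.0
N 9256 5524 face c mm [  7.1  -0.2 -14.5] min [-14.2 -22.  -15.8] max [ 28.1  22.  -13.1] normal [-0.003  0.003 -1.   ] elev from up toward tool x: -0.2 deg
t 13.18 pos [ 0.5483 -0.1972  0.1049] hd 4.77 shift cm [-0.03 -0.12  0.02] turn 0.01 F [-1.6 -0.6  1.3] w 0.0536 35.0 tilt [ 0. -0. -1.]
```

Contact at mouth height 0.018, which is the base top, so it is seated. Releasing and backing straight up.

```bash
python3 -m inch '[[[0,0,0],0,5.6],[[0,0,0],0,6.2],[[0,0,0],0,7],[[0,0,0],0,8],[[0,0,0],0,8.7],[[0,0,0],0,8.7],[[0,0,0],0,8.7]]' 5|tail -3;python3 -m inch '[[[0,0,-1],0,8.7],[[0,0,-3],0,8.7],[[0,0,-6],0,8.7],[[0,0,-9],0,8.7],[[-2,0,-12],0,8.7],[[-6,0,-12],0,8.7],[[-10,0,-12],0,8.7],[[-10,0,-12],0,8.7],[[-10,0,-12],0,8.7]]'|tail -3; python3 - <<'E'
from h import *
d=im('scene');W=world(d);e=im('top');E=world(e)
for X in (W,E):
    q=(abs(X[...,0]-.549)<.035)&(abs(X[...,1]+.196)<.035)&(X[...,2]>.125)&(X[...,2]<.16);P=X[q];print(len(P),P.mean(0).round(4),np.percentile(P[:,2],[5,50,95]).round(4), P.min(0),P.max(0))
a=d['pixels'][150:246,110:238];b=e['pixels'][150:246,300:428]
cv2.imwrite('pics/f.png',cv2.resize(np.hstack([a,b])[:,:,::-1],None,fx=3.1,fy=3.1,interpolation=cv2.INTER_CUBIC))
to(0,0,0,0)
E
```

```text
contact_force: [-0.2, -0.2, -0.0]
grip_width: 0.0864
grip_force: 0.0
contact_force: [2.0, 0.4, -0.4]
grip_width: 0.0869
grip_force: 0.0
379 [ 0.5513 -0.1961  0.1362] [0.128  0.137  0.1408] [ 0.51939449 -0.22406609  0.12503737] [ 0.5766748  -0.16885231  0.14373374]
381 [ 0.5477 -0.1974  0.1373] [0.1333 0.1376 0.1406] [ 0.52051759 -0.22511038  0.12524072] [ 0.57581228 -0.17069391  0.14337445]
t 14.62 pos [ 0.4495 -0.2055  0.2253] hd 4.77 shift cm [-43.13 -24.23  22.44] turn 0.95 F [ 1.  -0.1  0.4] w 0.0871 0.0 tilt [ 0.002 -0.001 -1.   ]
```

View pics/f.png

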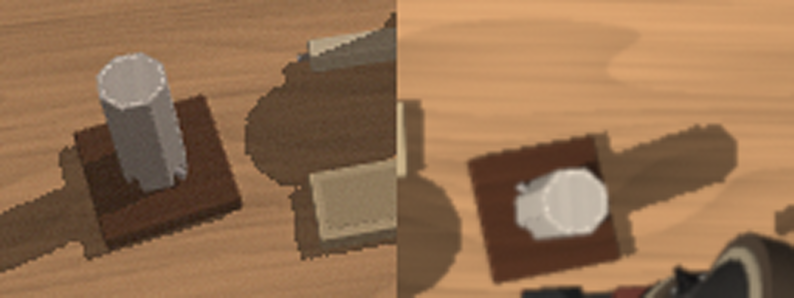

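The beaker stands upright on the stand, its closed face at (132,80) in the left panel and (575,200) in the right. Its top is at 0.137 m against 0.138 expected when seated. The notches are over the pin and the gripper is clear.

```bash
python3 -c "
from workcell import ctrl
print(ctrl.job_done())"
```

```text
the job is handed in; nothing more can be done
None
```

I put the beaker mouth down on the drying peg, notches over the cross-pin and rim flat on the base, let go of it and handed the job in at about 15 s; the arm went nowhere near the cassette case, resistor block or hemostat.

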